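# Hold the heating cup over the pad-warming plate

### The arm

A 6-joint arm with a two-finger parallel gripper is mounted at the origin on the work surface. World frame = base frame: x ahead of the robot, y to its left, z up, the work surface at z = 0. Lengths are in mm, angles in rad, forces in N, time in s.
With the tool pointing down it reaches from about 150 to 775 mm from the base axis. Payload 6.1 kg.
Tool frame: the origin (TCP) lies at the very end of the fingers, on their centre line; the grasp point (between the pads) lies 19 mm behind it (grip_depth is the distance from the TCP to the grasp point, in mm); z points along the fingers, y is the line along which they close (so a half turn about z gives the same grasp; the last joint's range is limited). The gripper opens to 85 mm and grips with 20 to 120 N. Pads are 22 mm wide; open, the fingers measure 114 mm over their backs; the gripper's body (76 mm by 85 mm) begins 54 mm behind the grasp point. The pads swing forward as they close: fully open they stand 13 mm farther back than shut.
Start: joints at [-1.278, 0.126, -0.04, 1.405, 0, 1.571], TCP at [151.526, -502.641, 208.095] pointing down, gripper open.
Joint ranges: [-2.72, 2.72], [-0.95, 1.95], [-1.27, 1.35], [-1.78, 2.02], [-1.46, 1.47], [-3.14, 3.14]. Speed limits (rad/s): [2.39, 2.39, 3.01, 3.14, 3.14, 3.14].

### API

Orientations are given as a 3x3 rotation matrix whose columns are the frame's x, y, z axes.
In Python, from station import read_state, snapshot, calibration, hand_in, grip_depth gives the robot as it stands. The module is installed in compiled form; this text tells all that it offers.
- The arm moves only by the tool drive_tool, never from a script. Its argument "motion" is a list of rows, each an object of numbers: "dx", "dy", "dz": the shift along the tool's x, y, z scaled (see below); "yaw": the turn about the tool's z scaled (see below); "jaw": the opening, from 0 (shut) to 1 (fully open). A call has 1 to 10 rows; each row is the pose to reach, as a shift and turn from the pose commanded when the call began, along the tool's axes at that moment, turning the shorter way round; what a row does not reach only later rows make up. The controller multiplies each number of a shift by 200 mm and each number of a turn by 180 degrees. A row lasts 1/12 s, in which the tool goes at most 41.7 mm and 7.16 degrees, less where a joint would pass 70% of its speed; a pose out of reach is approached as far as the arm can. A call with a number of a shift or a turn outside -1 to 1 is refused whole. A call with a gripper value outside its range is refused whole. The fingers move at their own pace and stop on an object; "newtons" is the grip in N (left out, the last holds). Time passes only in rows, so rows that repeat a pose let the fingers close. It gives the time, the measured TCP pose, the force, the opening and the grip force at its end, in the units of the state.
- read_state(): the state, without advancing time (a new reading comes with each control period).
- snapshot(name): name is "side" or "top"; returns (picture, depth): 400x640x3 uint8, red, green, blue; 400x640 float32, mm along the optical axis (not along the pixel's ray), 0 where there is no reading.
- calibration(name): a dict with "mtx" (3x3 intrinsics, pixels), "cam_to_world" (4x4, takes a point from camera to world coordinates). Camera axes: x right, y up, looking along -z (the intrinsics and any distortion apply to the point x, -y, -z); pixel columns grow to the right and rows downward; lengths in mm; the calibration is good to about 2 mm. A picture is of the moment at which its call begins. calibration takes no time and is no camera call.
- hand_in(): hands the job in; it is judged then, once.
The state is a dict: "time_s": time; "qpos": joint angles; "joint_velocities": joint speeds; "effort": joint torques, N m; "eef_pos": TCP position; "ee_rot": TCP orientation; "ft_force": force on the tool from outside, world axes, zero at the start; "wrist_torque": the same for the moment, N m; "grip_width": finger opening in mm; "grip_force": force on a finger pad.
Only numpy, scipy, OpenCV 4.12 (cv2) and the standard library are available. Lean on these libraries where they do the work, as an engineer would, in place of code of your own. Each camera call takes 0.05 s, during which the arm holds its last target. There are 200 camera calls.

### The job

Turn the square aluminium heating cup over so that it stands mouth-down on the green table, then carry it over the top of the peg rack to the chrome pad-warming plate and finish holding it there in the gripper, still and mouth-down, about 1 cm above the plate, centred on it, level, and with its flat sides parallel to the plate's edges. The cup must never touch the plate, neither the cup nor the robot may touch the rack, and the spring hooks, key guard, screwdriver, oil bottle and tin stay where they are. Do not put the cup down or let go at the end.

Things in the scene. Friction and masses are not known exactly. Their poses are not given: they have to be found in the camera images.
- cup: Loose aluminium cup milled from square bar, 0.25 kg: 50 x 50 mm, 56 mm tall, round 38 mm bore 46 mm deep, open at one end (the mouth). Origin: centre of the closed end's outer face; z points out through the mouth, x and y are square to the flat sides. Starts mouth up, on either side of the rack (+y or -y). Rests steadily on any flat side.
- cup_mouth (a point): centre of the cup's mouth, in the plane of the rim, 56 mm along the cup's z from its origin
- warmer: Pad-warming plate, fixed to the table, on the other side of the rack from the cup: a square chrome plate 76 x 76 mm, 10 mm thick, on a black base 84 x 84 mm, 38 mm tall over all. Origin: centre of the underside; z up, x and y square to the plate's edges.
- warmer_top (a point): centre of the chrome plate's top face, 38 mm above the table; axes as the warmer's
- rack: Wooden pegboard rack, fixed, between cup and warmer: foot 360 (x) x 80 (y) x 15 mm, upright board 340 mm long (x), 16 mm thick, top edge 130 mm above the table; five 8 mm dowel pegs, 105 mm up, stick out 46 mm to either side of its middle. Origin: centre of the foot's underside, z up, x along its length.
- guard: Bystander: lacquered brass bell key guard, a wire ring with three feet, 82 mm across, 22 mm high, loose on the table. Origin: centre of its underside.
- driver: Bystander: screwdriver 170 mm long lying on the table. Origin under the middle.
- oil: Bystander: small key-oil bottle, 34 mm across, 95 mm tall, standing. Origin: centre of its underside.
- tin: Bystander: round steel tin 68 mm across, 40 mm tall, standing. Origin: centre of its underside.
- hook0: Bystander: bright steel spring hook 80 mm long hanging loose by its eye from a rack peg; the hook nearest the robot, on the rack's -y side. Origin: centre of the eye.
- hook1: Bystander: bright steel spring hook 80 mm long hanging loose by its eye from a rack peg; the middle hook, on the rack's +y side. Origin: centre of the eye.
- hook2: Bystander: bright steel spring hook 80 mm long hanging loose by its eye from a rack peg; the far hook, on the rack's -y side. Origin: centre of the eye.
There are look-alikes about, which are no part of the job. Leave any red look-alike of the cup alone. Leave any yellow look-alike of the warmer alone.

How it is judged:
By the outcome, as a careful person would: the job done as asked, in the order asked, and still so for the second after the job is handed in, while the arm keeps its last pose, push and grip.
It also fails if it takes over 72 s, if anything falls off the work surface, if the arm or the gripper's body presses on something with over 40 N, if the wrist force passes 120 N, or if a joint passes its speed limit or range.

## Working session

There is one attempt and no reset: what is moved stays moved. The work goes in short steps, Python scripts to look and compute and a tool call to move; the robot and the scene stay as the last step left them, time stands still between calls to the robot, and variables do not carry over. Pictures are saved under pics/ and viewed, at most 10 in all, crops included, and the job is handed in when it is done.

Besides the shell and the picture viewer there is one more tool, called after ">>>" by a JSON object that holds its "fn" and its "kwargs", one argument or row to a line. drive_tool: Moves the arm, as the interface text tells. Shifts and turns lie within -1 to 1; 1 stands for 200 mm of shift or 180 degrees of turn. Its arguments: {"type":"object","properties":{"motion":{"type":"array","items":{"type":"object","properties":{"dx":{"type":"number"},"dy":{"type":"number"},"dz":{"type":"number"},"yaw":{"type":"number"},"jaw":{"type":"number"}}}},"newtons":{"type":"number"}},"required":["motion"]}

```bash
mkdir -p pics
cat > h.py <<'E'
import numpy as np, cv2
from station import *
def cast(name,uv,z):
    c=calibration(name);M=np.array(c["mtx"]);T=np.array(c["cam_to_world"])
    r=np.linalg.inv(M)@np.array([uv[0],uv[1],1.]);d=T[:3,:3]@(r*[1,-1,-1]);o=T[:3,3]
    return o+d*(z-o[2])/d[2]
def cloud(name,depth):
    c=calibration(name);M=np.array(c["mtx"]);T=np.array(c["cam_to_world"])
    v,u=np.mgrid[:400,:640];r=np.stack([(u-M[0,2])/M[0,0],-(v-M[1,2])/M[1,1],-np.ones(u.shape)],-1)*depth[...,None]
    return r@T[:3,:3].T+T[:3,3]
E
python3 - <<'E'
from h import *
for n in("side","top"):
    p,d=snapshot(n);cv2.imwrite(f"pics/{n}0.png",p[...,::-1]);np.save(f"{n}0.npy",d)
    c=calibration(n);print(n,c);print((d>0).mean())
print(read_state(),grip_depth)
E
```

```text
side {'mtx': array([[424.74803694,   0.        , 316.31370873],
       [  0.        , 424.74803694, 202.25415165],
       [  0.        ,   0.        ,   1.        ]]), 'cam_to_world': array([[-6.99245161e-01,  4.06714898e-01, -5.87910875e-01,
        -2.19155087e+02],
       [-7.14730545e-01, -4.14659299e-01,  5.63221017e-01,
         7.06024357e+02],
       [-1.47123333e-02,  8.14027431e-01,  5.80640069e-01,
         8.32176236e+02],
       [ 0.00000000e+00,  0.00000000e+00,  0.00000000e+00,
         1.00000000e+00]])}
0.9961015625
top {'mtx': array([[406.3559877 ,   0.        , 311.59086743],
       [  0.        , 406.3559877 , 202.65441378],
       [  0.        ,   0.        ,   1.        ]]), 'cam_to_world': array([[ 2.70164544e-02,  9.88836202e-01, -1.46536949e-01,
         3.82923954e+02],
       [-9.99588556e-01,  2.81362445e-02,  5.57401070e-03,
         1.74807927e+00],
       [ 9.63478299e-03,  1.46326067e-01,  9.89189493e-01,
         1.21894655e+03],
       [ 0.00000000e+00,  0.00000000e+00,  0.00000000e+00,
         1.00000000e+00]])}
0.99631640625
{'time_s': 0.1, 'qpos': array([-1.27799518e+00,  1.26308134e-01, -4.04793809e-02,  1.40542280e+00,
        1.54128008e-05,  1.57083578e+00]), 'joint_velocities': array([-0.00114377, -0.00121051,  0.00229915, -0.00017873,  0.00114801,
        0.00033588]), 'effort': array([ 2.27305700e-04, -4.36910355e+01,  3.53602517e+01,  1.39092383e-02,
        1.51140680e-04, -5.39658728e-06]), 'eef_pos': array([ 151.42254628, -502.27040194,  207.42508391]), 'ee_rot': array([[ 9.57450515e-01,  2.88597222e-01, -3.93369839e-04],
       [ 2.88597489e-01, -9.57449552e-01,  1.35825556e-03],
       [ 1.53570060e-05, -1.41398804e-03, -9.99999000e-01]]), 'ft_force': array([ 0.33484149, -0.70548792, -0.40135366]), 'wrist_torque': array([-0.00371287,  0.00504905,  0.03301955]), 'grip_force': 0.0, 'grip_width': 85.6895341538497} 18.700000000000003
```

View pics/top0.png

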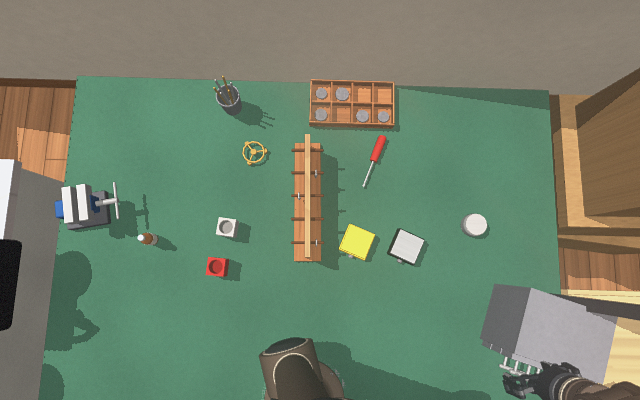

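View pics/side0.png

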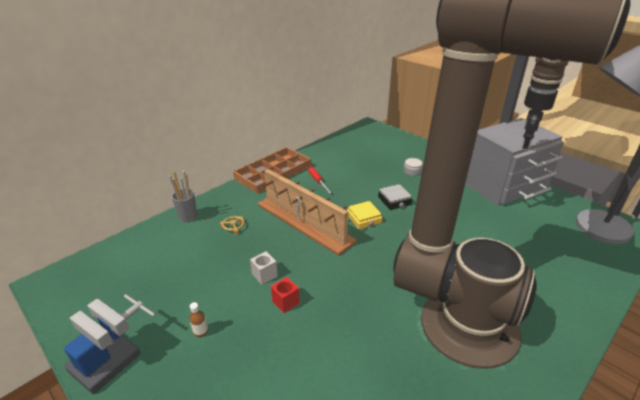

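The top view shows the bright-grey cup at (227,228) on the +y side. A red look-alike is at (217,267), the rack at about (308,200) and a yellow look-alike plate at (357,242). A light plate on a black base at (406,246), on the -y side, fits the warmer. The side view agrees: cup (264,267) with its mouth up, red (285,294), yellow (364,214), warmer (395,196). I'll measure these and confirm them in one crop.

```bash
cat > meas.py <<'E'
from h import *
def rect(P): 
    (c,s,a)=cv2.minAreaRect(P[:,:2].astype(np.float32)); return np.round(c,1),np.round(s,1),round(a,2)
def things(name,p,d):
    C=cloud(name,d); hsv=cv2.cvtColor(p,cv2.COLOR_RGB2HSV); return C,hsv
if __name__=="__main__":
    for n in("top","side"):
        p=cv2.imread(f"pics/{n}0.png")[...,::-1].copy();d=np.load(f"{n}0.npy");C,hsv=things(n,p,d)
        c0={"top":[(227,228),(406,246)],"side":[(264,267),(395,196)]}[n]
        for nm,(u,v),h,win in(("cup",c0[0],56,22),("warmer",c0[1],38,26)):
            m=np.zeros(d.shape,bool);m[v-win:v+win,u-win:u+win]=1
            m&=hsv[...,1]<60 if nm=="cup" else m
            print(n,nm,"zmax pcts",np.percentile(C[m][:,2],[50,90,97,99.5]).round(1))
            t=m&(abs(C[...,2]-h)<5); t&=(hsv[...,2]>110)
            k=cv2.connectedComponentsWithStats(t.astype(np.uint8));i=1+np.argmax(k[2][1:,4]);t=k[1]==i
            print("  n",t.sum(),"z",C[t][:,2].mean().round(1),"rect",rect(C[t]))
            # colour ray-cast on plane
            q=np.argwhere(t)[:,::-1];print("  cast rect",rect(np.array([cast(n,x,h) for x in q])))
        m=(C[...,2]>115)&(C[...,2]<140)&(C[...,0]>100)&(C[...,0]<560)&(abs(C[...,1])<90);print("rack top",rect(C[m]))
    p=cv2.imread("pics/top0.png");a=cv2.resize(p[190:290,190:270],None,fx=5,fy=5);b=cv2.resize(p[190:290,360:440],None,fx=5,fy=5)
    cv2.imwrite("pics/crop.png",np.hstack([a,b])[:, :800])
E
python3 meas.py
```

```text
top cup zmax pcts [42.  57.6 59.  73.2]
  n 173 z 55.9 rect (array([479.6, 240.1]), array([51.4, 50. ]), 82.96)
  cast rect (array([479.6, 239.3]), array([51.7, 50.1]), 83.2)
top warmer zmax pcts [ 2.2 39.4 41.5 43.8]
  n 668 z 38.5 rect (array([ 439.3, -284.3]), array([77. , 76.3]), 66.55)
  cast rect (array([ 438.9, -283.9]), array([76.1, 76.4]), 66.4)
rack top (array([360.8,   4.6]), array([ 90.6, 390.8]), 79.47)
side cup zmax pcts [34.  55.8 57.3 58.9]
  n 180 z 55.1 rect (array([479.3, 237.4]), array([51.4, 54.7]), 81.76)
  cast rect (array([476.9, 239.5]), array([51.4, 56. ]), 83.04)
side warmer zmax pcts [  2.5  39.6 307.3 832.2]
  n 329 z 38.2 rect (array([ 438.8, -286.3]), array([79.3, 80.8]), 67.99)
  cast rect (array([ 438.9, -284.2]), array([79.6, 79.6]), 66.81)
rack top (array([478.3,   4. ]), array([163.4,  21.1]), 2.09)
```

View pics/crop.png

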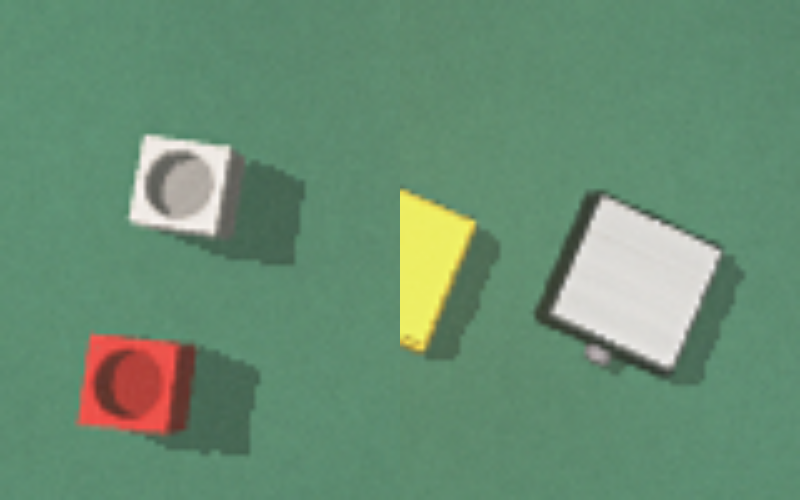

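The crop shows the bright cup (mouth up) at the left, above the red look-alike. At the right is the chrome plate on its black base, next to the yellow look-alike. Two views agree on the cup at (479.5, 239.5), top 56 mm, edges at -7°/83°. They also agree on the warmer at (439, -284), top 38 mm, edges at 66.5°. The sizes match the text.

My plan is to tumble the cup twice along its -7° direction (away from the red cup and the rack), gripping it off-centre and rolling it over its bottom edge.

```bash
cat >> h.py <<'E'
def go(x,y,z,ang):
    """shift/turn numbers from the present pose to TCP x,y,z with tool-x at ang deg (world)"""
    s=read_state();R=s["ee_rot"];D=R.T@(np.array([x,y,z])-s["eef_pos"])/200
    a=np.degrees(np.arctan2(R[1,0],R[0,0]));w=(ang-a+180)%360-180
    print("shift",D.round(3),"yaw",round(-w/180,4),"tcp",s["eef_pos"].round(1),"toolx",round(a,2),"q",s["qpos"].round(2),"t",s["time_s"],"F",s["ft_force"].round(1),"w",round(s["grip_width"],1))
E
python3 -c "
from h import *
c=np.array([479.5,239.5]);d=np.array([.9925,-.1219])
t=c+15*d;print(t);go(*t,220,173)
o=cast('top',(254,152),15);print('guard',o)"
```

```text
[494.3875 237.6715]
shift [ 2.71  -3.047 -0.059] yaw -0.8679 tcp [ 151.4 -502.3  207.4] toolx 16.77 q [-1.28  0.13 -0.04  1.41  0.    1.57] t 0.1 F [ 0.3 -0.7 -0.4] w 85.7
guard [712.25733975 174.60481598  15.        ]
```

>>> {"fn": "drive_tool", "kwargs": {
  "motion": [
    {"dx":0.9,"dy":-1.0,"dz":-0.06,"yaw":-0.4,"jaw":1},
    {"dx":0.9,"dy":-1.0,"dz":-0.06,"yaw":-0.4,"jaw":1},
    {"dx":0.9,"dy":-1.0,"dz":-0.06,"yaw":-0.4,"jaw":1},
    {"dx":0.9,"dy":-1.0,"dz":-0.06,"yaw":-0.4,"jaw":1},
    {"dx":0.9,"dy":-1.0,"dz":-0.06,"yaw":-0.4,"jaw":1},
    {"dx":0.9,"dy":-1.0,"dz":-0.06,"yaw":-0.4,"jaw":1},
    {"dx":0.9,"dy":-1.0,"dz":-0.06,"yaw":-0.4,"jaw":1},
    {"dx":0.9,"dy":-1.0,"dz":-0.06,"yaw":-0.4,"jaw":1},
    {"dx":0.9,"dy":-1.0,"dz":-0.06,"yaw":-0.4,"jaw":1},
    {"dx":0.9,"dy":-1.0,"dz":-0.06,"yaw":-0.4,"jaw":1}
  ],
  "newtons": 20
}}

```text
time_s: 0.93
eef_pos: [266.3, -258.4, 220.0]
ee_rot: [[0.02, 1.0, -0.0], [1.0, -0.02, 0.0], [0.0, -0.0, -1.0]]
ft_force: [-0.4, -0.2, 0.0]
grip_width: 85.5
grip_force: 0.0
```

```bash
python3 -c "
from h import *
go(494.4,237.7,220,173)"
```

```text
shift [ 2.503  1.091 -0.   ] yaw -0.4675 tcp [ 266.3 -258.4  220. ] toolx 88.85 q [-0.77 -0.16 -0.3   1.44  0.    0.82] t 0.9333 F [-0.4 -0.2  0. ] w 85.5
```

>>> {"fn": "drive_tool", "kwargs": {
  "motion": [
    {"dx":1.0,"dy":0.44,"yaw":-0.2,"jaw":1},
    {"dx":1.0,"dy":0.44,"yaw":-0.2,"jaw":1},
    {"dx":1.0,"dy":0.44,"yaw":-0.2,"jaw":1},
    {"dx":1.0,"dy":0.44,"yaw":-0.2,"jaw":1},
    {"dx":1.0,"dy":0.44,"yaw":-0.2,"jaw":1},
    {"dx":1.0,"dy":0.44,"yaw":-0.2,"jaw":1},
    {"dx":1.0,"dy":0.44,"yaw":-0.2,"jaw":1}
  ]
}}

```text
validation failed for argument at $.mo...
```

```bash
python3 -c "
from h import *
go(494.4,237.7,220,173)"
```

```text
shift [ 2.503  1.091 -0.   ] yaw -0.4675 tcp [ 266.3 -258.4  220. ] toolx 88.85 q [-0.77 -0.16 -0.3   1.44  0.    0.82] t 0.9333 F [-0.4 -0.2  0. ] w 85.5
```

>>> {"fn": "drive_tool", "kwargs": {
  "motion": [
    {"dx":1.0,"dy":0.44,"dz":0,"yaw":-0.2,"jaw":1},
    {"dx":1.0,"dy":0.44,"dz":0,"yaw":-0.2,"jaw":1},
    {"dx":1.0,"dy":0.44,"dz":0,"yaw":-0.2,"jaw":1},
    {"dx":1.0,"dy":0.44,"dz":0,"yaw":-0.2,"jaw":1},
    {"dx":1.0,"dy":0.44,"dz":0,"yaw":-0.2,"jaw":1},
    {"dx":1.0,"dy":0.44,"dz":0,"yaw":-0.2,"jaw":1},
    {"dx":1.0,"dy":0.44,"dz":0,"yaw":-0.2,"jaw":1}
  ]
}}

```text
time_s: 1.52
eef_pos: [360.4, -59.2, 219.7]
ee_rot: [[-0.57, 0.822, -0.001], [0.822, 0.57, 0.0], [0.001, -0.0, -1.0]]
ft_force: [-0.2, -0.7, -0.5]
grip_width: 85.5
grip_force: 0.0
```

```bash
python3 -c "
from h import *
go(494.4,237.7,220,173)"
```

```text
shift [ 8.380e-01  1.397e+00 -1.000e-03] yaw -0.2681 tcp [360.4 -59.2 219.7] toolx 124.75 q [-0.16 -0.17 -0.31  1.44  0.    0.8 ] t 1.5167 F [-0.2 -0.7 -0.5] w 85.5
```

>>> {"fn": "drive_tool", "kwargs": {
  "motion": [
    {"dx":0.6,"dy":1.0,"dz":0,"yaw":-0.268,"jaw":1},
    {"dx":0.6,"dy":1.0,"dz":0,"yaw":-0.268,"jaw":1},
    {"dx":0.6,"dy":1.0,"dz":0,"yaw":-0.268,"jaw":1},
    {"dx":0.6,"dy":1.0,"dz":0,"yaw":-0.268,"jaw":1},
    {"dx":0.6,"dy":1.0,"dz":0,"yaw":-0.268,"jaw":1},
    {"dx":0.6,"dy":1.0,"dz":0,"yaw":-0.268,"jaw":1},
    {"dx":0.6,"dy":1.0,"dz":0,"yaw":-0.268,"jaw":1},
    {"dx":0.6,"dy":1.0,"dz":0,"yaw":-0.268,"jaw":1},
    {"dx":0.6,"dy":1.0,"dz":0,"yaw":-0.268,"jaw":1}
  ]
}}

```text
time_s: 2.27
eef_pos: [456.8, 149.2, 219.7]
ee_rot: [[-0.991, 0.132, -0.001], [0.132, 0.991, -0.001], [0.001, -0.001, -1.0]]
ft_force: [0.4, 0.6, -0.2]
grip_width: 85.5
grip_force: 0.0
```

```bash
python3 -c "
from h import *
go(494.4,237.7,20,173)"
```

```text
shift [-0.129  0.464  0.998] yaw -0.0033 tcp [456.8 149.2 219.7] toolx 172.41 q [ 0.32  0.04 -0.1   1.42 -0.    0.45] t 2.2667 F [ 0.4  0.6 -0.2] w 85.5
```

>>> {"fn": "drive_tool", "kwargs": {
  "motion": [
    {"dx":-0.129,"dy":0.464,"dz":0.0,"yaw":0,"jaw":1},
    {"dx":-0.129,"dy":0.464,"dz":0,"yaw":0,"jaw":1},
    {"dx":-0.129,"dy":0.464,"dz":0,"yaw":0,"jaw":1},
    {"dx":-0.129,"dy":0.464,"dz":0.2,"yaw":0,"jaw":1},
    {"dx":-0.129,"dy":0.464,"dz":0.4,"yaw":0,"jaw":1},
    {"dx":-0.129,"dy":0.464,"dz":0.55,"yaw":0,"jaw":1},
    {"dx":-0.129,"dy":0.464,"dz":0.7,"yaw":0,"jaw":1},
    {"dx":-0.129,"dy":0.464,"dz":0.75,"yaw":0,"jaw":1},
    {"dx":-0.129,"dy":0.464,"dz":0.75,"yaw":0,"jaw":1}
  ]
}}

```text
time_s: 3.02
eef_pos: [492.6, 236.7, 67.7]
ee_rot: [[-0.991, 0.131, -0.005], [0.131, 0.991, -0.002], [0.004, -0.003, -1.0]]
ft_force: [0.1, 0.0, 0.3]
grip_width: 85.3
grip_force: 0.0
```

```bash
python3 -c "
from h import *
go(494.4,237.7,20,173)
p,d=snapshot('side');cv2.imwrite('pics/s1.png',cv2.resize(p[190:330,160:360,::-1],None,fx=4,fy=4))"
```

```text
shift [-0.009  0.007  0.239] yaw -0.0031 tcp [492.6 236.7  67.7] toolx 172.45 q [ 0.45  0.21 -0.25  1.12 -0.    0.58] t 3.0167 F [0.1 0.  0.3] w 85.3
```

View pics/s1.png

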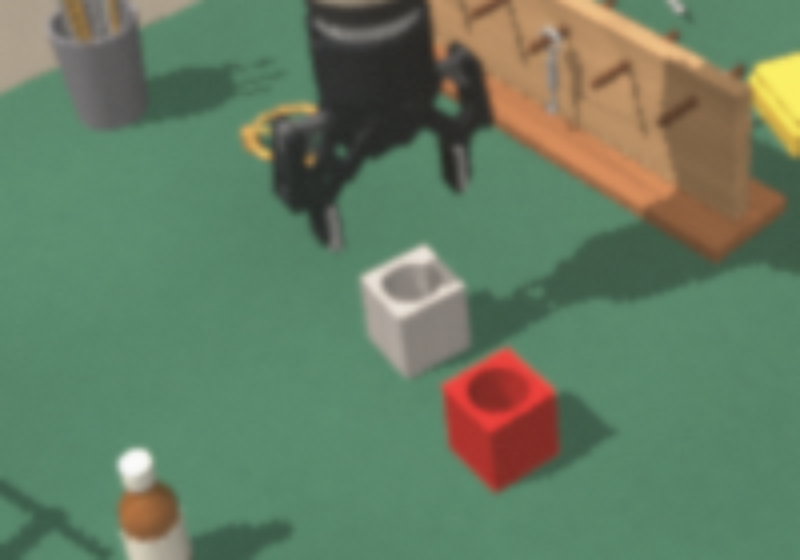

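The side crop shows the open fingers above and slightly beyond the cup. The fingertips are at crop (330,245) and (460,188), the cup's top centre is at (415,283), and nothing has been touched. I'll check the tip position against the cup.

```bash
python3 -c "
from h import *
for z in(68,80):
  print(z,((cast('side',(243,251.5),z)+cast('side',(275.5,237.5),z))/2).round(1))
print(cast('side',(160+415/4,190+283/4),56))"
```

```text
68 [523.7 211.6  68. ]
80 [512.1 219.4  80. ]
[475.58206362 236.82608559  56.        ]
```

```bash
python3 -c "
from h import *
p,d=snapshot('side');C=cloud('side',d);h=cv2.cvtColor(p,cv2.COLOR_RGB2HSV)
R=read_state()['ee_rot'];t=read_state()['eef_pos']
L=(C-t)@R   # tool coords
m=(abs(L[...,0])<40)&(abs(L[...,1])<62)&(L[...,2]>-60)&(L[...,2]<0)&(C[...,2]>60)
for s in(-1,1):
  for lo in range(-60,0,6):
    q=L[m&(L[...,1]*s>0)&(L[...,2]>=lo)&(L[...,2]<lo+6)]
    if len(q):print(s,lo,len(q),q[:,:2].min(0).round(),q[:,:2].max(0).round())
"
```

```text
-1 -60 12 [-10. -56.] [ 10. -44.]
-1 -54 17 [-10. -58.] [ 13. -43.]
-1 -48 9 [ -3. -55.] [ 13. -45.]
-1 -42 11 [ -7. -56.] [ 11. -45.]
-1 -36 1 [  7. -51.] [  7. -51.]
1 -60 15 [-2. 42.] [12. 54.]
1 -54 12 [-7. 42.] [12. 56.]
1 -48 12 [-6. 42.] [13. 54.]
1 -42 6 [ 6. 40.] [12. 47.]
1 -36 1 [ 9. 46.] [ 9. 46.]
```

>>> {"fn": "drive_tool", "kwargs": {
  "motion": [
    {"dx":-0.008,"dy":0.005,"dz":0.1,"yaw":0,"jaw":1},
    {"dx":-0.008,"dy":0.005,"dz":0.2,"yaw":0,"jaw":1},
    {"dx":-0.008,"dy":0.005,"dz":0.24,"yaw":0,"jaw":1},
    {"dx":-0.008,"dy":0.005,"dz":0.24,"yaw":0,"jaw":1},
    {"dx":-0.008,"dy":0.005,"dz":0.24,"yaw":0,"jaw":1}
  ]
}}

```text
time_s: 3.53
eef_pos: [496.9, 239.9, 23.6]
ee_rot: [[-0.992, 0.129, 0.001], [0.129, 0.992, 0.001], [-0.001, 0.001, -1.0]]
ft_force: [-0.3, 0.1, 0.3]
grip_width: 85.1
grip_force: 0.0
```

```bash
cat > fing.py <<'E'
from h import *
p,d=snapshot('side');C=cloud('side',d)
go(494.4,237.7,20,173)
s=read_state();R=s['ee_rot'];t=s['eef_pos'];L=(C-t)@R
v=(p.max(2)<90)
m=(abs(L[...,0])<40)&(abs(L[...,1])<65)&(L[...,2]>-70)&(L[...,2]<30)&(C[...,2]>8)&v
for sg in(-1,1):
  q=C[m&(L[...,1]*sg>20)];print(sg,len(q),'lowest z',np.sort(q[:,2])[:8].round())
cv2.imwrite('pics/s_now.png',cv2.resize(p[200:300,200:300,::-1],None,fx=5.5,fy=5.5))
E
python3 fing.py
```

```text
shift [ 0.012 -0.014  0.019] yaw -0.0021 tcp [497.1 240.1  23.9] toolx 172.62 q [ 0.45  0.24 -0.32  1.02 -0.    0.58] t 3.5833 F [-0.1  0.2  0.8] w 85.7
-1 46 lowest z [61. 62. 65. 66. 67. 68. 68. 70.]
1 31 lowest z [70. 70. 71. 73. 73. 75. 76. 76.]
```

View pics/s_now.png

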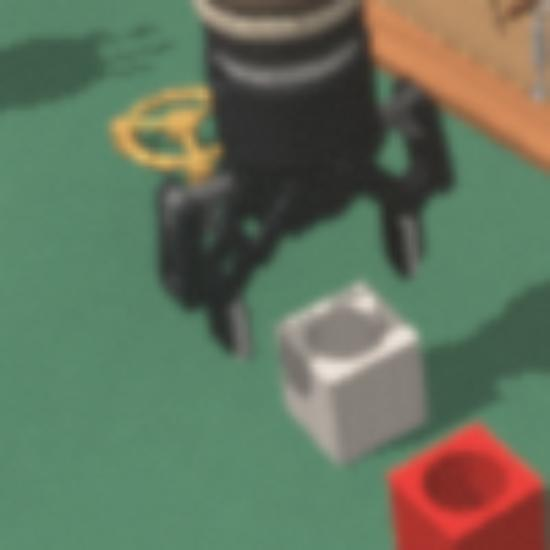

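```bash
python3 -c "
from h import *
s=read_state();R=s['ee_rot'];t=s['eef_pos']
for z in(24,37,45,55):
  print(z,[(R.T@(cast('side',q,z)-t)).round(1) for q in((243.6,264.5),(274.5,250.3))])"
```

```text
24 [array([-31.1,  29.7,  -0. ]), array([-28. , -68. ,  -0.1])]
37 [array([-18.2,  35.2, -13. ]), array([-15.2, -60.9, -13.1])]
45 [array([-10.3,  38.5, -21. ]), array([ -7.3, -56.6, -21.2])]
55 [array([ -0.4,  42.8, -31.1]), array([  2.6, -51.1, -31.2])]
```

>>> {"fn": "drive_tool", "kwargs": {
  "motion": [
    {"dx":0.012,"dy":-0.008,"dz":0.06,"yaw":0,"jaw":1},
    {"dx":0.012,"dy":-0.008,"dz":0.06,"yaw":0,"jaw":1},
    {"dx":0.012,"dy":-0.008,"dz":0.06,"yaw":0,"jaw":0.65},
    {"dx":0.012,"dy":-0.008,"dz":0.06,"yaw":0,"jaw":0.5},
    {"dx":0.012,"dy":-0.008,"dz":0.06,"yaw":0,"jaw":0.5},
    {"dx":0.012,"dy":-0.008,"dz":0.06,"yaw":0,"jaw":0.5}
  ],
  "newtons": 20
}}

```text
time_s: 4.08
eef_pos: [494.3, 238.7, 11.2]
ee_rot: [[-0.992, 0.128, 0.002], [0.128, 0.992, 0.0], [-0.002, 0.001, -1.0]]
ft_force: [-1.7, -1.4, 4.8]
grip_width: 49.6
grip_force: 21.6
```

```bash
python3 fing.py; python3 -c "
from h import *
s=read_state();print(s['grip_force'],s['wrist_torque'])"
```

```text
shift [-0.001 -0.005 -0.044] yaw -0.002 tcp [494.3 238.7  11.2] toolx 172.63 q [ 0.45  0.24 -0.34  0.99 -0.    0.58] t 4.1333 F [-1.3 -0.8  5.5] w 49.4
-1 37 lowest z [52. 56. 59. 60. 60. 63. 63. 64.]
1 37 lowest z [48. 49. 49. 50. 51. 52. 54. 55.]
21.707046004012227 [-0.28152695  0.13686133  0.01069117]
```

View pics/s_now.png

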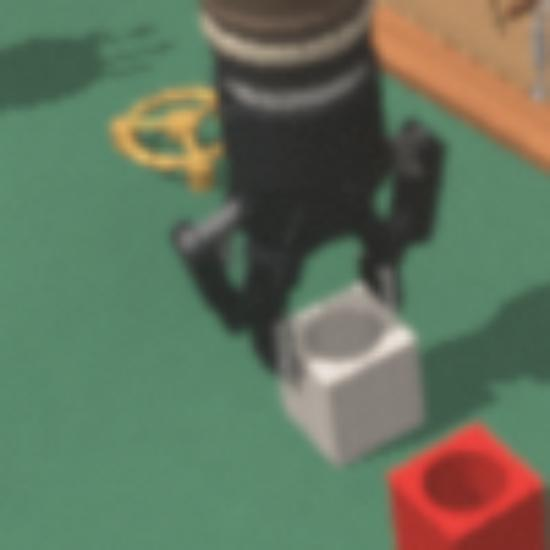

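```bash
python3 -c "
from h import *
s=read_state();R=s['ee_rot'];t=s['eef_pos']
for z in(11,20,30,40,50):
  print(z,(R.T@(cast('side',(248.2,267.6),z)-t)).round(1),(R.T@(cast('side',(253,269),z)-t)).round(1))"
```

```text
11 [-28.1  22.    0.3] [-15.2  14.3   0.2]
20 [-19.3  25.8  -8.7] [-6.6 18.2 -8.8]
30 [ -9.7  30.1 -18.8] [  2.9  22.5 -18.8]
40 [ -0.   34.3 -28.8] [ 12.4  26.9 -28.8]
50 [  9.7  38.6 -38.8] [ 21.9  31.3 -38.8]
```

The crop shows the fingers gripping the cup's upper front part. The left fingertip is at crop (265,370), so the tips stand about 33 mm up. Now I'll roll the cup part-way over its leading edge.

>>> {"fn": "drive_tool", "kwargs": {
  "motion": [
    {"dx":-0.02,"dy":0,"dz":0.0,"yaw":0,"jaw":0.5},
    {"dx":-0.04,"dy":0,"dz":0.0,"yaw":0,"jaw":0.5},
    {"dx":-0.06,"dy":0,"dz":0.0,"yaw":0,"jaw":0.5},
    {"dx":-0.08,"dy":0,"dz":0.002,"yaw":0,"jaw":0.5},
    {"dx":-0.1,"dy":0,"dz":0.005,"yaw":0,"jaw":0.5},
    {"dx":-0.12,"dy":0,"dz":0.01,"yaw":0,"jaw":0.5},
    {"dx":-0.12,"dy":0,"dz":0.01,"yaw":0,"jaw":0.5}
  ],
  "newtons": 20
}}

```text
time_s: 4.72
eef_pos: [517.5, 235.8, 8.6]
ee_rot: [[-0.992, 0.128, -0.0], [0.128, 0.992, 0.001], [0.001, 0.001, -1.0]]
ft_force: [-1.4, -0.1, 4.1]
grip_width: 49.6
grip_force: 20.6
```

```bash
cat > cup.py <<'E'
from h import *
import sys
p,d=snapshot('side');C=cloud('side',d);go(494.4,237.7,20,173)
s=read_state();R=s['ee_rot'];t=s['eef_pos'];print('gf',round(s['grip_force'],1),'tq',s['wrist_torque'].round(2))
L=(C-t)@R;hsv=cv2.cvtColor(p,cv2.COLOR_RGB2HSV)
m=(hsv[...,1]<55)&(hsv[...,2]>95)&(abs(L[...,0])<90)&(abs(L[...,1])<40)&(C[...,2]>4)&(C[...,2]<80)
k=cv2.connectedComponentsWithStats(m.astype(np.uint8));m=k[1]==1+np.argmax(k[2][1:,4])
q=L[m];z=C[m][:,2];dd=-q[:,0]
print('n',len(q),'d',np.percentile(dd,[1,50,99]).round(),'y',np.percentile(q[:,1],[1,50,99]).round(),'z',np.percentile(z,[1,50,99]).round())
# normals of the visible faces in (d,z)
f=np.where(m[...,None],L,np.nan);gx=(f[1:-1,2:]-f[1:-1,:-2]);gy=(f[2:,1:-1]-f[:-2,1:-1])
n=np.cross(gx,gy);n/=np.linalg.norm(n,axis=2,keepdims=True);n=n[np.isfinite(n[...,0])]
n=n[abs(n[:,1])<.5];a=np.degrees(np.arctan2(-n[:,2],-n[:,0]));print('normal elev from +d (hist 15deg)',dict(zip(*[x.tolist() for x in np.unique((a//15*15).astype(int),return_counts=True)])))
cv2.imwrite('pics/s_now.png',cv2.resize(p[200:300,200:300,::-1],None,fx=5.5,fy=5.5))
E
python3 cup.py
```

```text
shift [ 0.116 -0.005 -0.057] yaw -0.002 tcp [517.4 235.8   8.7] toolx 172.64 q [ 0.43  0.28 -0.3   1.    0.    0.56] t 4.7667 F [-1.7  0.3  5.6] w 49.9
gf 20.5 tq [ 0.13  0.52 -0.07]
n 617 d [-58. -41.   7.] y [-30.   3.  29.] z [11. 48. 71.]
normal elev from +d (hist 15deg) {-150: 8, -135: 12, -120: 18, -105: 16, -90: 12, -75: 18, -60: 27, -45: 52, -30: 72, -15: 68, 0: 32, 15: 4}
```

The cup has tilted about 30° with only about 5 N, so the roll works. I'll take it past the balance point.

>>> {"fn": "drive_tool", "kwargs": {
  "motion": [
    {"dx":-0.02,"dy":0,"dz":0.007,"yaw":0,"jaw":0.5},
    {"dx":-0.038,"dy":0,"dz":0.015,"yaw":0,"jaw":0.5},
    {"dx":-0.055,"dy":0,"dz":0.026,"yaw":0,"jaw":0.5},
    {"dx":-0.071,"dy":0,"dz":0.037,"yaw":0,"jaw":0.5},
    {"dx":-0.086,"dy":0,"dz":0.05,"yaw":0,"jaw":0.5},
    {"dx":-0.095,"dy":0,"dz":0.057,"yaw":0,"jaw":0.5},
    {"dx":-0.095,"dy":0,"dz":0.057,"yaw":0,"jaw":0.5}
  ],
  "newtons": 20
}}

```text
time_s: 5.35
eef_pos: [537.6, 233.3, -2.1]
ee_rot: [[-0.992, 0.128, 0.002], [0.128, 0.992, 0.001], [-0.002, 0.001, -1.0]]
ft_force: [0.2, -1.3, 6.3]
grip_width: 49.9
grip_force: 22.7
```

```bash
python3 cup.py
```

```text
shift [ 0.217 -0.006 -0.111] yaw -0.0021 tcp [537.6 233.3  -2.1] toolx 172.62 q [ 0.41  0.32 -0.27  0.98 -0.    0.54] t 5.4 F [ 0.5 -0.3  6.4] w 49.7
gf 22.7 tq [-0.11 -0.02  0.08]
n 525 d [-68. -43.  -4.] y [-28.   7.  29.] z [11. 51. 74.]
normal elev from +d (hist 15deg) {-150: 2, -135: 3, -120: 4, -105: 12, -90: 28, -75: 46, -60: 54, -45: 43, -30: 31, -15: 38, 0: 18, 15: 1}
```

View pics/s_now.png

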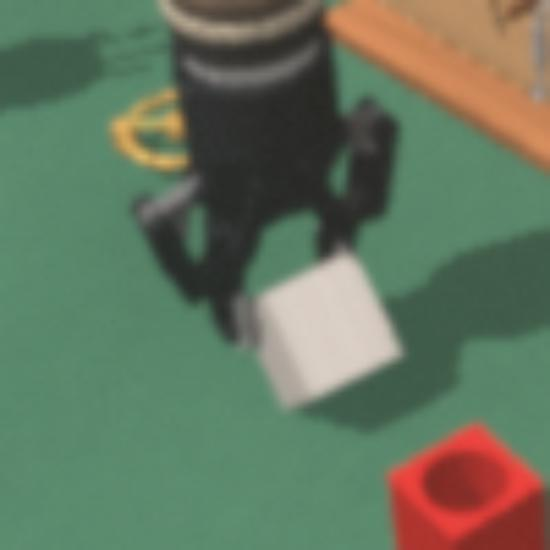

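The crop shows the cup leaning well past its balance point. Its underside edge is raised at (290,408)–(400,352) and the fingers still grip it. I'll roll a little further, release it and back off upward.

>>> {"fn": "drive_tool", "kwargs": {
  "motion": [
    {"dx":-0.01,"dy":0,"dz":0.012,"yaw":0,"jaw":0.5},
    {"dx":-0.02,"dy":0,"dz":0.025,"yaw":0,"jaw":0.5},
    {"dx":-0.02,"dy":0,"dz":0.025,"yaw":0,"jaw":0.7},
    {"dx":-0.02,"dy":0,"dz":0.025,"yaw":0,"jaw":1},
    {"dx":-0.02,"dy":0,"dz":0.0,"yaw":0,"jaw":1},
    {"dx":-0.02,"dy":0,"dz":0.0,"yaw":0,"jaw":1},
    {"dx":-0.02,"dy":0,"dz":-0.1,"yaw":0,"jaw":1},
    {"dx":-0.02,"dy":0,"dz":-0.3,"yaw":0,"jaw":1},
    {"dx":-0.02,"dy":0,"dz":-0.4,"yaw":0,"jaw":1},
    {"dx":-0.02,"dy":0,"dz":-0.4,"yaw":0,"jaw":1}
  ],
  "newtons": 20
}}

```text
time_s: 6.23
eef_pos: [542.9, 233.8, 82.2]
ee_rot: [[-0.992, 0.128, 0.007], [0.128, 0.992, 0.003], [-0.007, 0.004, -1.0]]
ft_force: [1.6, 0.5, -0.3]
grip_width: 85.2
grip_force: 0.0
```

```bash
cat > lie.py <<'E'
from h import *
p,d=snapshot('side');C=cloud('side',d);hsv=cv2.cvtColor(p,cv2.COLOR_RGB2HSV)
s=read_state();print(s['eef_pos'].round(1),s['ft_force'].round(1))
m=(hsv[...,1]<55)&(hsv[...,2]>95)&(C[...,2]>4)&(C[...,2]<75)&(C[...,0]>440)&(C[...,0]<660)&(C[...,1]>170)&(C[...,1]<300)
m=cv2.morphologyEx(m.astype(np.uint8),cv2.MORPH_OPEN,np.ones((3,3)))
k=cv2.connectedComponentsWithStats(m);m=k[1]==1+np.argmax(k[2][1:,4])
z=C[m][:,2];zt=np.percentile(z,95);print('n',m.sum(),'z',np.percentile(z,[2,50,90,98]).round(1))
for h0 in(50,56):
  t=m&(abs(C[...,2]-h0)<4);q=np.argwhere(t)[:,::-1]
  if len(q)>20:
    for nm,P in(('depth',C[t]),('cast',np.array([cast('side',x,h0) for x in q]))):
      c,sz,a=cv2.minAreaRect(P[:,:2].astype(np.float32));print(h0,nm,len(q),np.round(c,1),np.round(sz,1),round(a,1))
cv2.imwrite('pics/s_now.png',cv2.resize(p[180:300,180:300,::-1],None,fx=4.6,fy=4.6))
E
python3 lie.py
```

```text
[541.9 233.3  79.8] [ 0.5  0.3 -1.2]
n 554 z [ 6.5 45.9 51.3 52.6]
50 depth 277 [536.1 232.2] [52.1 62.7] 83.3
50 cast 277 [534.  233.8] [51.5 60.8] 83.2
56 depth 23 [535.9 232.4] [46.5 52.3] 83.7
56 cast 23 [532.  234.6] [46.3 52.1] 83.2
```

View pics/s_now.png

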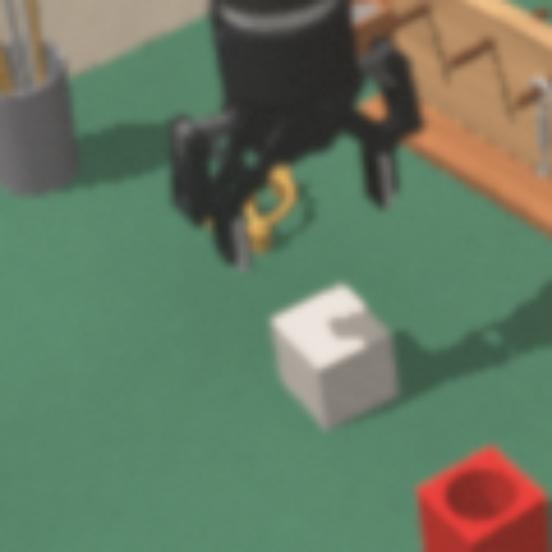

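The crop shows the cup lying on its side with the solid flat face up, at (335,325). The bore isn't visible, so the mouth faces forward. Its top is at 50 mm, centre about (534,233), edges unchanged. Now the second roll: grip near the leading mouth end.

>>> {"fn": "drive_tool", "kwargs": {
  "motion": [
    {"dx":-0.041,"dy":-0.006,"dz":0.1,"yaw":-0.002,"jaw":1},
    {"dx":-0.041,"dy":-0.006,"dz":0.22,"yaw":-0.002,"jaw":1},
    {"dx":-0.041,"dy":-0.006,"dz":0.32,"yaw":-0.002,"jaw":1},
    {"dx":-0.041,"dy":-0.006,"dz":0.374,"yaw":-0.002,"jaw":1},
    {"dx":-0.041,"dy":-0.006,"dz":0.374,"yaw":-0.002,"jaw":1},
    {"dx":-0.041,"dy":-0.006,"dz":0.374,"yaw":-0.002,"jaw":0.65},
    {"dx":-0.041,"dy":-0.006,"dz":0.374,"yaw":-0.002,"jaw":0.5},
    {"dx":-0.041,"dy":-0.006,"dz":0.374,"yaw":-0.002,"jaw":0.5},
    {"dx":-0.041,"dy":-0.006,"dz":0.374,"yaw":-0.002,"jaw":0.5},
    {"dx":-0.041,"dy":-0.006,"dz":0.374,"yaw":-0.002,"jaw":0.5}
  ],
  "newtons": 20
}}

```text
time_s: 7.12
eef_pos: [549.3, 230.8, 3.4]
ee_rot: [[-0.993, 0.122, 0.003], [0.122, 0.993, 0.001], [-0.002, 0.002, -1.0]]
ft_force: [0.3, 1.5, 4.9]
grip_width: 49.5
grip_force: 22.2
```

```bash
python3 cup.py
```

```text
shift [ 0.276  0.001 -0.083] yaw -0.0 tcp [549.3 230.8   3.4] toolx 173.0 q [ 0.4   0.33 -0.24  1.    0.    0.52] t 7.1667 F [-0.2  0.   5.1] w 49.6
gf 22.4 tq [ 0.09  0.01 -0.07]
n 558 d [-44. -30.  15.] y [-31.   3.  30.] z [ 5. 46. 65.]
normal elev from +d (hist 15deg) {-120: 17, -105: 65, -90: 49, -75: 23, -60: 10, -45: 19, -30: 23, -15: 47, 0: 52, 15: 13, 30: 1}
```

>>> {"fn": "drive_tool", "kwargs": {
  "motion": [
    {"dx":-0.02,"dy":0,"dz":-0.003,"yaw":0,"jaw":0.5},
    {"dx":-0.045,"dy":0,"dz":-0.006,"yaw":0,"jaw":0.5},
    {"dx":-0.07,"dy":0,"dz":-0.006,"yaw":0,"jaw":0.5},
    {"dx":-0.095,"dy":0,"dz":-0.002,"yaw":0,"jaw":0.5},
    {"dx":-0.115,"dy":0,"dz":0.004,"yaw":0,"jaw":0.5},
    {"dx":-0.135,"dy":0,"dz":0.01,"yaw":0,"jaw":0.5},
    {"dx":-0.155,"dy":0,"dz":0.02,"yaw":0,"jaw":0.5},
    {"dx":-0.175,"dy":0,"dz":0.033,"yaw":0,"jaw":0.5},
    {"dx":-0.19,"dy":0,"dz":0.044,"yaw":0,"jaw":0.5},
    {"dx":-0.19,"dy":0,"dz":0.044,"yaw":0,"jaw":0.5}
  ],
  "newtons": 20
}}

```text
time_s: 8.0
eef_pos: [589.0, 225.3, -3.6]
ee_rot: [[-0.992, 0.123, 0.006], [0.123, 0.992, 0.0], [-0.006, 0.001, -1.0]]
ft_force: [-1.1, -2.9, 17.8]
grip_width: 49.5
grip_force: 28.9
```

```bash
python3 cup.py
```

```text
shift [ 0.477  0.004 -0.121] yaw -0.0003 tcp [589.  225.3  -3.7] toolx 172.94 q [ 0.37  0.39 -0.17  1.01 -0.    0.49] t 8.05 F [-1.  -3.6 18.5] w 49.7
gf 28.9 tq [-0.66  0.46  0.  ]
n 507 d [-62. -42.   8.] y [-28.   5.  29.] z [13. 49. 69.]
normal elev from +d (hist 15deg) {-135: 16, -120: 50, -105: 9, -90: 13, -75: 18, -60: 28, -45: 42, -30: 38, -15: 42, 0: 18, 15: 7}
```

```bash
cat > tilt.py <<'E'
from h import *
p,d=snapshot('side');C=cloud('side',d)
s=read_state();R=s['ee_rot'];t=s['eef_pos'];L=(C-t)@R;hsv=cv2.cvtColor(p,cv2.COLOR_RGB2HSV)
m=(hsv[...,1]<55)&(hsv[...,2]>95)&(abs(L[...,0])<90)&(abs(L[...,1])<22)&(C[...,2]>4)&(C[...,2]<80)
q=-L[m][:,0];z=C[m][:,2]
print('tcp',t.round(1),'F',s['ft_force'].round(1))
for lo in range(4,80,6):
    k=(z>=lo)&(z<lo+6)
    if k.sum()>3:print(lo+3,k.sum(),'d min/med/max',np.percentile(q[k],[5,50,95]).round(1))
E
python3 tilt.py
```

```text
tcp [589.  225.3  -3.6] F [-0.4 -3.1 18. ]
25 10 d min/med/max [-61.6 -60.6 -59. ]
31 38 d min/med/max [-61.7 -58.5 -54.6]
37 36 d min/med/max [-59.3 -55.1 -49.8]
43 37 d min/med/max [-55.5 -52.    9.9]
49 62 d min/med/max [-52.4 -47.3   4.7]
55 50 d min/med/max [-48.1 -43.5  -7.5]
61 55 d min/med/max [-44.5 -40.7 -17.9]
67 46 d min/med/max [-42.  -37.7 -28.7]
73 4 d min/med/max [-42.3 -39.4 -37.8]
```

```bash
cat > tip.py <<'E'
from h import *
p,d=snapshot('side');C=cloud('side',d)
s=read_state();R=s['ee_rot'];t=s['eef_pos'];L=(C-t)@R;hsv=cv2.cvtColor(p,cv2.COLOR_RGB2HSV)
g=(hsv[...,0]>50)&(hsv[...,0]<95)&(hsv[...,1]>70)
for sg in(1,-1):
  m=~g&(abs(L[...,0])<30)&(L[...,1]*sg>24)&(L[...,1]*sg<62)&(C[...,2]>3)&(C[...,2]<80)
  for lo in range(4,60,5):
    k=m&(C[...,2]>=lo)&(C[...,2]<lo+5)
    if k.sum():print(sg,lo,k.sum(),'x',np.percentile(L[k][:,0],[5,95]).round(),'y',np.percentile(L[k][:,1],[5,95]).round(),'V',np.median(hsv[k][:,2]))
E
python3 tip.py; cp pics/s_now.png pics/tiltnow.png
```

```text
1 24 3 x [ 6. 11.] y [25. 29.] V 117.0
1 29 5 x [ 4. 20.] y [25. 31.] V 114.0
1 34 11 x [-5. 12.] y [26. 36.] V 84.0
1 39 10 x [-3. 12.] y [25. 36.] V 82.5
1 44 7 x [-4.  9.] y [26. 36.] V 69.0
1 49 9 x [-0. 13.] y [24. 36.] V 65.0
1 54 9 x [ 5. 12.] y [25. 37.] V 93.0
1 59 6 x [ 5. 10.] y [27. 39.] V 58.5
-1 39 1 x [3. 3.] y [-39. -39.] V 138.0
-1 44 6 x [-10.   5.] y [-38. -24.] V 110.0
-1 49 4 x [-10.   6.] y [-38. -27.] V 80.5
-1 54 10 x [-11.  13.] y [-33. -25.] V 97.5
-1 59 9 x [-7. 23.] y [-31. -25.] V 90.0
```

View pics/tiltnow.png

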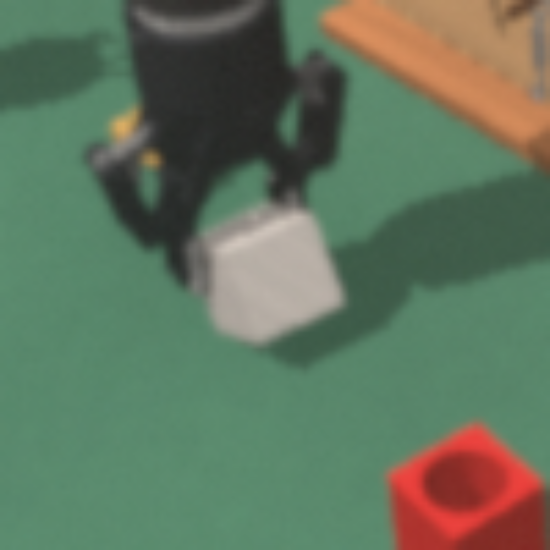

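The saved crop (now viewed) shows the cup tilted about 28°, with its closed end at (275,275) facing the camera and the fingers slipped down along it. The tips are still about 25 mm up. I'm checking the gripper body's clearance before I go on.

```bash
python3 -c "
from h import *
p,d=snapshot('side');C=cloud('side',d)
s=read_state();R=s['ee_rot'];t=s['eef_pos'];L=(C-t)@R;v=p.max(2)
m=(v<70)&(abs(L[...,0])<60)&(abs(L[...,1])<25)&(C[...,2]>40)&(C[...,2]<200)
for lo in range(40,160,8):
    k=m&(C[...,2]>=lo)&(C[...,2]<lo+8)
    if k.sum():print(lo,k.sum(),'x',np.percentile(L[k][:,0],[5,50,95]).round(),'y',np.percentile(L[k][:,1],[5,95]).round())
"
```

```text
72 1 x [10. 10. 10.] y [24. 24.]
80 1 x [11. 11. 11.] y [-23. -23.]
88 19 x [-8.  9. 16.] y [-23.  25.]
96 40 x [ 7. 12. 18.] y [-22.  25.]
104 32 x [ 8. 13. 18.] y [-21.  23.]
112 38 x [ 9. 15. 20.] y [-19.  22.]
120 58 x [ 8. 13. 20.] y [-21.  21.]
128 14 x [ 7. 10. 18.] y [-3. 24.]
136 3 x [ 8. 11. 11.] y [19. 24.]
144 21 x [24. 34. 36.] y [-20.  21.]
152 37 x [28. 34. 38.] y [-20.  23.]
```

The wide body starts far above the cup, so it's clear. The grip point was too far back and the edge slid, so I'll let the cup down and regrip nearer the leading edge.

>>> {"fn": "drive_tool", "kwargs": {
  "motion": [
    {"dx":0.03,"dy":0,"dz":-0.02,"yaw":0,"jaw":0.5},
    {"dx":0.06,"dy":0,"dz":-0.03,"yaw":0,"jaw":0.5},
    {"dx":0.06,"dy":0,"dz":-0.03,"yaw":0,"jaw":0.7},
    {"dx":0.06,"dy":0,"dz":-0.03,"yaw":0,"jaw":1},
    {"dx":0.06,"dy":0,"dz":-0.03,"yaw":0,"jaw":1},
    {"dx":0.06,"dy":0,"dz":-0.03,"yaw":0,"jaw":1},
    {"dx":0.0,"dy":0,"dz":-0.2,"yaw":0,"jaw":1},
    {"dx":0.0,"dy":0,"dz":-0.35,"yaw":0,"jaw":1},
    {"dx":0.0,"dy":0,"dz":-0.42,"yaw":0,"jaw":1},
    {"dx":0.0,"dy":0,"dz":-0.42,"yaw":0,"jaw":1}
  ],
  "newtons": 20
}}

```text
time_s: 9.03
eef_pos: [588.3, 226.4, 81.1]
ee_rot: [[-0.993, 0.122, 0.006], [0.122, 0.993, 0.002], [-0.006, 0.003, -1.0]]
ft_force: [0.2, -0.4, 0.5]
grip_width: 85.2
grip_force: 0.0
```

```bash
python3 lie.py; python3 tilt.py
```

```text
[587.3 226.1  78.9] [ 0.6 -0.4  0.3]
n 544 z [ 6.3 45.3 50.8 51.9]
50 depth 267 [529.8 230.9] [51.3 60.3] 84.9
50 cast 267 [528.9 231.9] [50.9 61.4] 83.3
tcp [586.3 225.7  77.1] F [0.7 0.  0.1]
7 25 d min/med/max [-84.  -82.4 -35.5]
13 33 d min/med/max [-85.2 -82.6 -44.7]
19 21 d min/med/max [-84.2 -82.1 -78.4]
25 27 d min/med/max [-84.9 -82.  -80. ]
31 30 d min/med/max [-84.  -82.  -55.9]
37 29 d min/med/max [-83.4 -82.2 -45.6]
43 25 d min/med/max [-83.6 -82.1 -63.1]
49 218 d min/med/max [-82.6 -56.5 -29.7]
55 20 d min/med/max [-82.7 -57.2 -37.5]
```

>>> {"fn": "drive_tool", "kwargs": {
  "motion": [
    {"dx":0.1,"dy":-0.006,"dz":0.0,"yaw":0,"jaw":1},
    {"dx":0.162,"dy":-0.006,"dz":0.1,"yaw":0,"jaw":1},
    {"dx":0.162,"dy":-0.006,"dz":0.2,"yaw":0,"jaw":1},
    {"dx":0.162,"dy":-0.006,"dz":0.3,"yaw":0,"jaw":1},
    {"dx":0.162,"dy":-0.006,"dz":0.345,"yaw":0,"jaw":1},
    {"dx":0.162,"dy":-0.006,"dz":0.345,"yaw":0,"jaw":1},
    {"dx":0.162,"dy":-0.006,"dz":0.345,"yaw":0,"jaw":0.65},
    {"dx":0.162,"dy":-0.006,"dz":0.345,"yaw":0,"jaw":0.5},
    {"dx":0.162,"dy":-0.006,"dz":0.345,"yaw":0,"jaw":0.5},
    {"dx":0.162,"dy":-0.006,"dz":0.345,"yaw":0,"jaw":0.5}
  ],
  "newtons": 20
}}

```text
time_s: 9.97
eef_pos: [554.6, 228.8, 9.4]
ee_rot: [[-0.993, 0.122, 0.002], [0.122, 0.993, 0.001], [-0.002, 0.001, -1.0]]
ft_force: [1.2, 0.4, 0.9]
grip_width: 49.3
grip_force: 21.6
```

```bash
python3 tilt.py;python3 -c "
from h import *
s=read_state();print(s['grip_width'],s['grip_force'])"
```

```text
tcp [554.6 228.8   9.4] F [-0.4  0.2  2.2]
7 27 d min/med/max [-52.8 -50.9 -48.2]
13 27 d min/med/max [-53.3 -50.2 -47.1]
19 20 d min/med/max [-52.5 -50.9 -49.1]
25 25 d min/med/max [-52.1 -50.3 -20.5]
31 27 d min/med/max [-52.6 -49.8 -47. ]
37 23 d min/med/max [-51.8 -50.1 -47.9]
43 25 d min/med/max [-52.3 -50.2 -47.7]
49 220 d min/med/max [-50.3 -26.1   1.6]
55 17 d min/med/max [-50.2 -17.6  -3.9]
49.34833364059482 21.793912947177887
```

>>> {"fn": "drive_tool", "kwargs": {
  "motion": [
    {"dx":-0.015,"dy":0,"dz":0.004,"yaw":0,"jaw":0.5},
    {"dx":-0.03,"dy":0,"dz":0.005,"yaw":0,"jaw":0.5},
    {"dx":-0.045,"dy":0,"dz":0.006,"yaw":0,"jaw":0.5},
    {"dx":-0.06,"dy":0,"dz":0.008,"yaw":0,"jaw":0.5},
    {"dx":-0.075,"dy":0,"dz":0.01,"yaw":0,"jaw":0.5},
    {"dx":-0.09,"dy":0,"dz":0.014,"yaw":0,"jaw":0.5},
    {"dx":-0.108,"dy":0,"dz":0.02,"yaw":0,"jaw":0.5},
    {"dx":-0.108,"dy":0,"dz":0.02,"yaw":0,"jaw":0.5}
  ],
  "newtons": 20
}}

```text
time_s: 10.68
eef_pos: [575.7, 226.1, 5.6]
ee_rot: [[-0.993, 0.122, 0.001], [0.122, 0.993, 0.001], [-0.001, 0.001, -1.0]]
ft_force: [-2.8, 0.1, 7.0]
grip_width: 49.5
grip_force: 22.3
```

```bash
python3 tilt.py
```

```text
tcp [575.6 226.2   5.6] F [-1.6  0.9  6.9]
19 8 d min/med/max [-66.9 -65.4 -64. ]
25 32 d min/med/max [-68.8 -65.4 -62. ]
31 36 d min/med/max [-67.6 -63.1 -60.5]
37 34 d min/med/max [-63.  -60.7 -57.4]
43 39 d min/med/max [-60.6 -57.4   3.2]
49 63 d min/med/max [-58.1 -53.   -0. ]
55 62 d min/med/max [-56.3 -50.3 -13.8]
61 70 d min/med/max [-53.5 -47.7 -26.4]
67 36 d min/med/max [-51.2 -47.2 -40.7]
```

>>> {"fn": "drive_tool", "kwargs": {
  "motion": [
    {"dx":-0.018,"dy":0,"dz":0.01,"yaw":0,"jaw":0.5},
    {"dx":-0.036,"dy":0,"dz":0.02,"yaw":0,"jaw":0.5},
    {"dx":-0.052,"dy":0,"dz":0.031,"yaw":0,"jaw":0.5},
    {"dx":-0.066,"dy":0,"dz":0.043,"yaw":0,"jaw":0.5},
    {"dx":-0.079,"dy":0,"dz":0.056,"yaw":0,"jaw":0.5},
    {"dx":-0.092,"dy":0,"dz":0.07,"yaw":0,"jaw":0.5},
    {"dx":-0.092,"dy":0,"dz":0.07,"yaw":0,"jaw":0.5}
  ],
  "newtons": 20
}}

```text
time_s: 11.32
eef_pos: [595.8, 223.8, -8.0]
ee_rot: [[-0.992, 0.122, 0.005], [0.122, 0.992, 0.001], [-0.005, 0.002, -1.0]]
ft_force: [1.0, -0.9, 7.9]
grip_width: 49.4
grip_force: 23.8
```

```bash
python3 tilt.py; python3 tip.py
```

```text
tcp [595.7 223.8  -7.8] F [ 1.5 -0.9  6.8]
13 7 d min/med/max [-48.9 -46.9 -34.6]
25 8 d min/med/max [-59.7 -56.8 -37.4]
37 8 d min/med/max [-69.5 -68.3 -53.2]
43 32 d min/med/max [-71.8 -69.1 -59.6]
49 56 d min/med/max [-70.4 -64.  -58. ]
55 49 d min/med/max [-63.8 -56.6 -50.6]
61 52 d min/med/max [-55.4 -50.3 -43.9]
67 50 d min/med/max [-49.1 -42.8 -36.8]
73 40 d min/med/max [-44.9 -37.5 -33.6]
1 19 3 x [5. 9.] y [29. 32.] V 111.0
1 24 4 x [ 6. 11.] y [26. 31.] V 107.0
1 29 9 x [-0. 11.] y [25. 37.] V 85.0
1 34 7 x [ 4. 10.] y [25. 36.] V 78.0
1 39 10 x [-4. 10.] y [26. 37.] V 82.0
1 44 10 x [-3. 18.] y [25. 36.] V 66.0
1 49 8 x [ 0. 10.] y [26. 37.] V 60.5
1 54 5 x [ 2. 11.] y [28. 38.] V 57.0
1 59 6 x [ 6. 13.] y [29. 37.] V 49.0
-1 4 1 x [14. 14.] y [-56. -56.] V 96.0
-1 34 1 x [-9. -9.] y [-26. -26.] V 187.0
-1 39 3 x [-9. -5.] y [-27. -26.] V 128.0
-1 44 2 x [-6. -1.] y [-26. -26.] V 75.0
-1 49 7 x [-6.  8.] y [-37. -25.] V 121.0
-1 54 11 x [-9. 12.] y [-34. -26.] V 63.0
-1 59 7 x [-6. 13.] y [-36. -28.] V 75.0
```

>>> {"fn": "drive_tool", "kwargs": {
  "motion": [
    {"dx":-0.008,"dy":0,"dz":0.012,"yaw":0,"jaw":0.5},
    {"dx":-0.016,"dy":0,"dz":0.024,"yaw":0,"jaw":0.5},
    {"dx":-0.024,"dy":0,"dz":0.035,"yaw":0,"jaw":0.5},
    {"dx":-0.03,"dy":0,"dz":0.045,"yaw":0,"jaw":0.5},
    {"dx":-0.03,"dy":0,"dz":0.045,"yaw":0,"jaw":0.5}
  ],
  "newtons": 20
}}

```text
time_s: 11.83
eef_pos: [602.2, 223.0, -16.5]
ee_rot: [[-0.992, 0.122, 0.006], [0.123, 0.992, 0.001], [-0.006, 0.002, -1.0]]
ft_force: [3.4, -2.0, 8.1]
grip_width: 49.6
grip_force: 27.0
```

```bash
python3 tilt.py; python3 tip.py|head -5
```

```text
tcp [602.2 223.  -16.4] F [ 3.4 -1.3  8. ]
7 13 d min/med/max [-48.9 -46.3 -45.1]
13 11 d min/med/max [-52.2 -48.8 -39. ]
19 12 d min/med/max [-54.5 -53.1 -47.2]
25 11 d min/med/max [-57.6 -56.2 -54.5]
31 14 d min/med/max [-61.8 -59.7 -56. ]
37 10 d min/med/max [-64.3 -62.8 -41.3]
43 13 d min/med/max [-67.1 -65.6 -46.6]
49 40 d min/med/max [-70.3 -66.6 -58.7]
55 68 d min/med/max [-66.2 -57.6 -50. ]
61 58 d min/med/max [-53.1 -47.8 -40.1]
67 77 d min/med/max [-44.1 -35.9 -27.1]
73 26 d min/med/max [-32.3 -28.5 -24. ]
1 9 1 x [10. 10.] y [30. 30.] V 122.0
1 14 4 x [ 5. 10.] y [27. 33.] V 110.5
1 19 8 x [ 4. 10.] y [25. 35.] V 92.0
1 24 7 x [-1. 24.] y [24. 36.] V 89.0
1 29 11 x [ 0. 15.] y [24. 37.] V 72.0
```

Tilt is about 61°, past the 51° balance angle. I'll release and back off upward.

>>> {"fn": "drive_tool", "kwargs": {
  "motion": [
    {"dx":-0.01,"dy":0,"dz":0.0,"yaw":0,"jaw":0.6},
    {"dx":-0.01,"dy":0,"dz":0.0,"yaw":0,"jaw":1},
    {"dx":-0.01,"dy":0,"dz":0.0,"yaw":0,"jaw":1},
    {"dx":-0.01,"dy":0,"dz":0.0,"yaw":0,"jaw":1},
    {"dx":-0.01,"dy":0,"dz":-0.05,"yaw":0,"jaw":1},
    {"dx":-0.01,"dy":0,"dz":-0.2,"yaw":0,"jaw":1},
    {"dx":-0.01,"dy":0,"dz":-0.4,"yaw":0,"jaw":1},
    {"dx":-0.01,"dy":0,"dz":-0.5,"yaw":0,"jaw":1},
    {"dx":-0.01,"dy":0,"dz":-0.5,"yaw":0,"jaw":1}
  ],
  "newtons": 20
}}

```text
time_s: 12.68
eef_pos: [604.0, 223.7, 87.8]
ee_rot: [[-0.993, 0.122, 0.008], [0.122, 0.993, 0.003], [-0.008, 0.004, -1.0]]
ft_force: [0.8, 0.5, 0.3]
grip_width: 85.7
grip_force: 0.0
```

```bash
python3 lie.py; python3 tilt.py
```

```text
[602.9 223.3  84.9] [-0.2 -0.   0. ]
n 525 z [ 6.3 47.1 57.  58.4]
50 depth 66 [582.9 225.9] [49.1 55. ] 88.1
50 cast 66 [583.  225.7] [52.6 60.4] 90.0
56 depth 231 [584.6 223.7] [52.  53.6] 83.4
56 cast 231 [581.4 224.7] [51.9 55.7] 83.0
tcp [601.8 222.8  82.6] F [-0.2  0.7 -0.1]
7 19 d min/med/max [-45.2 -42.9 -40.2]
13 25 d min/med/max [-45.1 -42.1 -37.3]
19 25 d min/med/max [-45.8 -42.5 -40.2]
25 26 d min/med/max [-45.6 -42.8 -38.7]
31 20 d min/med/max [-44.2 -42.8 -40.8]
37 25 d min/med/max [-44.9 -42.6 -40.5]
43 23 d min/med/max [-44.7 -42.6 -40.3]
49 27 d min/med/max [-45.  -42.6 -38.8]
55 175 d min/med/max [-43.2 -18.7   5.1]
61 21 d min/med/max [-42.6 -27.8   1.8]
```

The cup now stands 56 mm high, solid face up, so it's mouth-down on the table. It's centred at about (584,225) and squared to the tool. I'll regrip it centrally with a firmer hold.

>>> {"fn": "drive_tool", "kwargs": {
  "motion": [
    {"dx":0.09,"dy":0,"dz":0.05,"yaw":-0.001,"jaw":1},
    {"dx":0.09,"dy":0,"dz":0.17,"yaw":-0.001,"jaw":1},
    {"dx":0.09,"dy":0,"dz":0.3,"yaw":-0.001,"jaw":1},
    {"dx":0.09,"dy":0,"dz":0.4,"yaw":-0.001,"jaw":1},
    {"dx":0.09,"dy":0,"dz":0.413,"yaw":-0.001,"jaw":1},
    {"dx":0.09,"dy":0,"dz":0.413,"yaw":-0.001,"jaw":1},
    {"dx":0.09,"dy":0,"dz":0.413,"yaw":-0.001,"jaw":0.65},
    {"dx":0.09,"dy":0,"dz":0.413,"yaw":-0.001,"jaw":0.4},
    {"dx":0.09,"dy":0,"dz":0.413,"yaw":-0.001,"jaw":0.4},
    {"dx":0.09,"dy":0,"dz":0.413,"yaw":-0.001,"jaw":0.4}
  ],
  "newtons": 50
}}

```text
time_s: 13.62
eef_pos: [584.5, 225.1, 0.1]
ee_rot: [[-0.993, 0.119, 0.003], [0.119, 0.993, 0.001], [-0.002, 0.001, -1.0]]
ft_force: [0.7, 1.5, 7.6]
grip_width: 49.5
grip_force: 53.5
```

```bash
python3 lie.py; python3 tilt.py; python3 tip.py | head -5
```

```text
[5.845e+02 2.251e+02 2.000e-01] [-0.   2.   4.1]
n 479 z [ 5.4 46.6 57.  59. ]
50 depth 66 [578.2 224.2] [53.4 58.9] 14.2
50 cast 66 [579.5 218.6] [51.9 65.6] 49.7
56 depth 201 [582.7 225.1] [58.8 53.2] 88.6
56 cast 201 [581. 224.] [58.9 53.9] 84.8
tcp [5.845e+02 2.252e+02 2.000e-01] F [-0.9  0.   5.8]
7 20 d min/med/max [-25.9 -24.6 -21.9]
13 23 d min/med/max [-28.5 -24.5 -21.9]
19 23 d min/med/max [-26.9 -25.1 -22. ]
25 24 d min/med/max [-27.3 -24.4 -21.8]
31 22 d min/med/max [-27.4 -24.7 -22.4]
37 24 d min/med/max [-27.5 -24.3 -21.7]
43 23 d min/med/max [-27.5 -24.5 -22.1]
49 23 d min/med/max [-27.6 -24.7 -22. ]
55 161 d min/med/max [-25.2  -5.7  19.8]
61 12 d min/med/max [-25.4  -9.7  18.1]
1 9 1 x [-0. -0.] y [24. 24.] V 166.0
1 24 4 x [ 3. 19.] y [25. 30.] V 138.5
1 29 2 x [6. 7.] y [26. 34.] V 119.0
1 34 8 x [-1. 19.] y [25. 35.] V 105.0
1 39 11 x [-2. 11.] y [25. 36.] V 85.0
```

View pics/s_now.png

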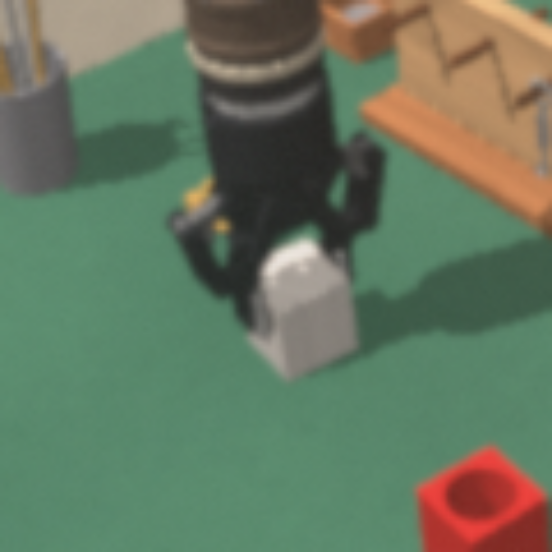

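The crop shows the cup standing mouth-down, solid end up at (305,265), held between the fingers at (255,300) and (345,255). The guard and rack are clear. Next: lift straight up.

>>> {"fn": "drive_tool", "kwargs": {
  "motion": [
    {"dx":0,"dy":0,"dz":-0.05,"yaw":0,"jaw":0.4},
    {"dx":0,"dy":0,"dz":-0.2,"yaw":0,"jaw":0.4},
    {"dx":0,"dy":0,"dz":-0.4,"yaw":0,"jaw":0.4},
    {"dx":0,"dy":0,"dz":-0.6,"yaw":0,"jaw":0.4},
    {"dx":0,"dy":0,"dz":-0.8,"yaw":0,"jaw":0.4},
    {"dx":0,"dy":0,"dz":-0.92,"yaw":0,"jaw":0.4},
    {"dx":0,"dy":0,"dz":-0.98,"yaw":0,"jaw":0.4},
    {"dx":0,"dy":0,"dz":-0.98,"yaw":0,"jaw":0.4},
    {"dx":0,"dy":0,"dz":-0.98,"yaw":0,"jaw":0.4}
  ],
  "newtons": 50
}}

```text
time_s: 14.52
eef_pos: [583.4, 224.7, 194.9]
ee_rot: [[-0.993, 0.119, 0.001], [0.119, 0.993, 0.0], [-0.001, 0.0, -1.0]]
ft_force: [0.4, 1.0, -2.5]
grip_width: 49.5
grip_force: 52.5
```

```bash
cat > held.py <<'E'
from h import *
p,d=snapshot('side');C=cloud('side',d);hsv=cv2.cvtColor(p,cv2.COLOR_RGB2HSV)
s=read_state();R=s['ee_rot'];t=s['eef_pos'];L=(C-t)@R;L[...,2]*=-1
m=(hsv[...,1]<60)&(hsv[...,2]>80)&(abs(L[...,0])<35)&(abs(L[...,1])<24)&(L[...,2]>-25)&(L[...,2]<75)
q=L[m];print('held n',len(q),'x',np.percentile(q[:,0],[2,98]).round(1),'z rel tcp',np.percentile(q[:,2],[1,5,95,99]).round(1),'gf',round(s['grip_force'],1))
g=q[(q[:,2]>5)&(q[:,2]<50)&(q[:,0]>15)] # near face: tilt
if len(g)>20:
  A=np.c_[g[:,1:],np.ones(len(g))];print('face slope (y,z) deg',np.degrees(np.linalg.lstsq(A,g[:,0],rcond=None)[0][:2]).round(2))
go(439,-284,180,156.6)
E
python3 held.py
```

```text
held n 545 x [-21.7  26.7] z rel tcp [ 2.2  5.8 58.  58.9] gf 52.5
face slope (y,z) deg [-2.22  0.3 ]
shift [ 0.412 -2.61   0.07 ] yaw 0.0921 tcp [582.9 224.5 193.5] toolx 173.18 q [ 0.37  0.32  0.17  1.42 -0.    0.49] t 14.5667 F [ 0.3  0.  -3.2] w 49.7
```

The cup is held level, with its mouth at TCP height and 2.5–3 N of weight on the wrist. Now I'll carry it across at z ≈ 193.

>>> {"fn": "drive_tool", "kwargs": {
  "motion": [
    {"dx":0.01,"dy":-0.05,"dz":0,"yaw":0.01,"jaw":0.4},
    {"dx":0.03,"dy":-0.17,"dz":0,"yaw":0.02,"jaw":0.4},
    {"dx":0.05,"dy":-0.31,"dz":0,"yaw":0.03,"jaw":0.4},
    {"dx":0.07,"dy":-0.45,"dz":0,"yaw":0.04,"jaw":0.4},
    {"dx":0.1,"dy":-0.6,"dz":0,"yaw":0.05,"jaw":0.4},
    {"dx":0.12,"dy":-0.75,"dz":0,"yaw":0.06,"jaw":0.4},
    {"dx":0.14,"dy":-0.88,"dz":0,"yaw":0.06,"jaw":0.4},
    {"dx":0.16,"dy":-1.0,"dz":0,"yaw":0.06,"jaw":0.4}
  ],
  "newtons": 50
}}

```text
time_s: 15.23
eef_pos: [525.8, 27.8, 192.8]
ee_rot: [[-0.952, 0.305, -0.003], [0.305, 0.952, -0.001], [0.003, -0.002, -1.0]]
ft_force: [-0.5, -1.0, -1.1]
grip_width: 49.6
grip_force: 52.5
```

```bash
python3 held.py
```

```text
held n 409 x [-20.5  27.1] z rel tcp [ 1.1  4.7 57.1 58.6] gf 52.6
face slope (y,z) deg [-0.12  0.  ]
shift [-0.067 -1.6    0.072] yaw 0.0306 tcp [524.6  24.6 193.1] toolx 162.11 q [ 0.05  0.13 -0.07  1.38 -0.    0.36] t 15.2833 F [-2.1 -2.7 -1.7] w 49.1
```

>>> {"fn": "drive_tool", "kwargs": {
  "motion": [
    {"dx":0,"dy":-0.1,"dz":0,"yaw":0.01,"jaw":0.4},
    {"dx":-0.01,"dy":-0.24,"dz":0,"yaw":0.02,"jaw":0.4},
    {"dx":-0.02,"dy":-0.39,"dz":0,"yaw":0.03,"jaw":0.4},
    {"dx":-0.03,"dy":-0.55,"dz":0,"yaw":0.0306,"jaw":0.4},
    {"dx":-0.04,"dy":-0.7,"dz":0,"yaw":0.0306,"jaw":0.4},
    {"dx":-0.04,"dy":-0.85,"dz":0,"yaw":0.0306,"jaw":0.4},
    {"dx":-0.04,"dy":-1.0,"dz":0,"yaw":0.0306,"jaw":0.4},
    {"dx":-0.04,"dy":-1.0,"dz":0,"yaw":0.0306,"jaw":0.4}
  ],
  "newtons": 50
}}

```text
time_s: 15.95
eef_pos: [472.1, -167.0, 192.9]
ee_rot: [[-0.917, 0.399, -0.003], [0.399, 0.917, -0.001], [0.003, -0.002, -1.0]]
ft_force: [0.6, -0.0, -2.5]
grip_width: 49.5
grip_force: 53.0
```

```bash
python3 held.py
python3 - <<'E'
from meas import *
# remeasure warmer from top
p,d=snapshot('top');C,hsv=things('top',p,d);u,v=406,246
t=np.zeros(d.shape,bool);t[v-26:v+26,u-26:u+26]=1;t&=(abs(C[...,2]-38)<5)&(hsv[...,2]>110)
k=cv2.connectedComponentsWithStats(t.astype(np.uint8));t=k[1]==1+np.argmax(k[2][1:,4])
print(t.sum(),C[t][:,2].mean(),rect(C[t]))
E
```

```text
held n 432 x [-24.   27.4] z rel tcp [ 0.4  3.3 57.4 58.4] gf 53.0
face slope (y,z) deg [-2.52 -0.32]
shift [-0.082 -0.612  0.065] yaw -0.0003 tcp [ 472.8 -165.1  193. ] toolx 156.55 q [-0.34  0.08 -0.12  1.37 -0.    0.07] t 16.0 F [ 0.6  0.5 -2. ] w 49.3Traceback (most recent call last):
  File "<stdin>", line 5, in <module>
    return _wrapfunc(a, 'argmax', axis=axis, out=out, **kwds)
    return bound(*args, **kwds)
ValueError: attempt to get argmax of an empty sequence
```

>>> {"fn": "drive_tool", "kwargs": {
  "motion": [
    {"dx":-0.02,"dy":-0.1,"dz":0,"yaw":0,"jaw":0.4},
    {"dx":-0.04,"dy":-0.25,"dz":0,"yaw":0,"jaw":0.4},
    {"dx":-0.06,"dy":-0.4,"dz":0,"yaw":0,"jaw":0.4},
    {"dx":-0.08,"dy":-0.53,"dz":0,"yaw":0,"jaw":0.4},
    {"dx":-0.082,"dy":-0.6,"dz":0,"yaw":0,"jaw":0.4},
    {"dx":-0.082,"dy":-0.612,"dz":0,"yaw":0,"jaw":0.4},
    {"dx":-0.082,"dy":-0.612,"dz":0.15,"yaw":0,"jaw":0.4},
    {"dx":-0.082,"dy":-0.612,"dz":0.3,"yaw":0,"jaw":0.4},
    {"dx":-0.082,"dy":-0.612,"dz":0.4,"yaw":0,"jaw":0.4},
    {"dx":-0.082,"dy":-0.612,"dz":0.4,"yaw":0,"jaw":0.4}
  ],
  "newtons": 50
}}

```text
time_s: 16.88
eef_pos: [439.5, -279.0, 109.5]
ee_rot: [[-0.92, 0.392, -0.007], [0.392, 0.92, 0.005], [0.008, 0.002, -1.0]]
ft_force: [-0.8, 0.6, -2.1]
grip_width: 49.2
grip_force: 53.0
```

```bash
python3 held.py
cat > rel.py <<'E'
from h import *
# same-view comparison: plate and cup in the side camera, cup edges vs tool
p,d=snapshot('side');C=cloud('side',d);hsv=cv2.cvtColor(p,cv2.COLOR_RGB2HSV)
s=read_state();R=s['ee_rot'];t=s['eef_pos'];L=(C-t)@R
near=(abs(C[...,0]-439)<60)&(abs(C[...,1]+284)<60)
a=near&(abs(C[...,2]-38)<5)&(hsv[...,2]>100)&(hsv[...,1]<60)
q=L[a];print('plate n',a.sum(),'z',np.median(C[a][:,2]).round(1),'x',np.percentile(q[:,0],[1,99]).round(1),'y',np.percentile(q[:,1],[1,99]).round(1))
for o in(66.5,):pass
c=near&(C[...,2]>t[2]+1)&(C[...,2]<t[2]+62)&(hsv[...,2]>80)&(hsv[...,1]<60)
q=L[c];print('cup n',c.sum(),'z',np.percentile(C[c][:,2],[1,99]).round(1),'x',np.percentile(q[:,0],[1,99]).round(1),'y',np.percentile(q[:,1],[1,99]).round(1))
E
python3 rel.py
```

```text
held n 344 x [-21.2  29.8] z rel tcp [-2.   1.3 55.4 56.5] gf 53.0
face slope (y,z) deg [-1.   -1.41]
shift [ 0.001 -0.022 -0.34 ] yaw 0.0019 tcp [ 440.5 -279.8  112.1] toolx 156.94 q [-0.57  0.14 -0.23  1.2   0.   -0.16] t 16.9333 F [ 0.2  0.6 -1.4] w 49.4
plate n 328 z 38.6 x [-38.4  39.3] y [-43.9  31.8]
cup n 419 z [116.1 172.8] x [-20.7  29.6] y [-34.1  31. ]
```

>>> {"fn": "drive_tool", "kwargs": {
  "motion": [
    {"dx":0,"dy":-0.022,"dz":0.04,"yaw":0,"jaw":0.4},
    {"dx":0,"dy":-0.022,"dz":0.12,"yaw":0,"jaw":0.4},
    {"dx":0,"dy":-0.022,"dz":0.19,"yaw":0,"jaw":0.4},
    {"dx":0,"dy":-0.022,"dz":0.24,"yaw":0,"jaw":0.4},
    {"dx":0,"dy":-0.022,"dz":0.24,"yaw":0,"jaw":0.4},
    {"dx":0,"dy":-0.022,"dz":0.24,"yaw":0,"jaw":0.4},
    {"dx":0,"dy":-0.022,"dz":0.24,"yaw":0,"jaw":0.4},
    {"dx":0,"dy":-0.022,"dz":0.24,"yaw":0,"jaw":0.4}
  ],
  "newtons": 50
}}

```text
time_s: 17.65
eef_pos: [440.8, -286.6, 67.7]
ee_rot: [[-0.92, 0.393, 0.002], [0.393, 0.92, -0.001], [-0.002, -0.0, -1.0]]
ft_force: [-0.3, -0.6, -1.5]
grip_width: 49.3
grip_force: 53.1
```

```bash
cat >> rel.py <<'E'
# near (+x) face of the cup and near edge of plate; near (+y) likewise
f=q[(q[:,2]<-8)&(q[:,2]>-45)&(abs(q[:,1])<15)&(q[:,0]>15)];print('cup near x face',len(f),np.median(f[:,0]).round(1),np.percentile(f[:,0],[10,90]).round(1))
for nm,mask in(('plate',a),):
  P=np.array([cast('side',x,38) for x in np.argwhere(mask)[:,::-1]]);r=cv2.minAreaRect(P[:,:2].astype(np.float32));ct=np.r_[r[0],38]
  print(nm,'cast rect',np.round(r[0],1),np.round(r[1],1),round(r[2],1),'in tool',(R.T@(ct-t))[:2].round(1))
E
python3 held.py; python3 rel.py
```

```text
held n 339 x [-22.9  27.9] z rel tcp [ 0.5  3.9 58.2 59.8] gf 53.1
face slope (y,z) deg [-2.77 -0.2 ]
shift [ 0.012  0.008 -0.562] yaw 0.0015 tcp [ 440.8 -286.6   67.5] toolx 156.87 q [-0.58  0.16 -0.31  1.1  -0.   -0.17] t 17.7 F [-0.1 -0.3 -1.3] w 49.5
plate n 290 z 38.3 x [-34.3  40.8] y [-38.3  37.5]
cup n 399 z [ 70.3 127.5] x [-24.6  27.5] y [-36.2  30.7]
cup near x face 75 23.9 [21.6 26.6]
plate cast rect [ 438.2 -284. ] [79.3 80.6] 66.8 in tool [3.3 1.4]
```

>>> {"fn": "drive_tool", "kwargs": {
  "motion": [
    {"dx":0.008,"dy":0.004,"dz":0.02,"yaw":0.002,"jaw":0.4},
    {"dx":0.015,"dy":0.008,"dz":0.045,"yaw":0.002,"jaw":0.4},
    {"dx":0.015,"dy":0.008,"dz":0.07,"yaw":0.002,"jaw":0.4},
    {"dx":0.015,"dy":0.008,"dz":0.088,"yaw":0.002,"jaw":0.4},
    {"dx":0.015,"dy":0.008,"dz":0.095,"yaw":0.002,"jaw":0.4},
    {"dx":0.015,"dy":0.008,"dz":0.095,"yaw":0.002,"jaw":0.4},
    {"dx":0.015,"dy":0.008,"dz":0.095,"yaw":0.002,"jaw":0.4},
    {"dx":0.015,"dy":0.008,"dz":0.095,"yaw":0.002,"jaw":0.4},
    {"dx":0.015,"dy":0.008,"dz":0.095,"yaw":0.002,"jaw":0.4},
    {"dx":0.015,"dy":0.008,"dz":0.095,"yaw":0.002,"jaw":0.4}
  ],
  "newtons": 50
}}

```text
time_s: 18.58
eef_pos: [438.2, -283.6, 47.7]
ee_rot: [[-0.917, 0.399, 0.0], [0.399, 0.917, -0.0], [-0.0, -0.0, -1.0]]
ft_force: [0.2, -0.1, -1.9]
grip_width: 49.2
grip_force: 53.1
```

```bash
python3 held.py; python3 rel.py
python3 - <<'E'
from meas import *
# bystanders unmoved? compare both views away from the arm
for n in('top','side'):
    p,d=snapshot(n);b=cv2.imread(f'pics/{n}0.png')[...,::-1];D=(np.abs(p.astype(int)-b).max(2)>60).astype(np.uint8)
    k=cv2.connectedComponentsWithStats(cv2.morphologyEx(D,cv2.MORPH_OPEN,np.ones((2,2))))
    print(n,[(k[3][i].round().tolist(),int(k[2][i,4])) for i in range(1,k[0]) if k[2][i,4]>6])
print(read_state()['joint_velocities'].round(3))
E
```

```text
held n 409 x [-22.6  33.6] z rel tcp [-15.5 -11.1  57.8  59.1] gf 53.1
face slope (y,z) deg [-2.7   0.76]
shift [-0.005 -0.    -0.662] yaw -0.0005 tcp [ 438.1 -283.6   47.7] toolx 156.51 q [-0.57  0.17 -0.34  1.06 -0.   -0.16] t 18.6333 F [-0.7 -0.3 -1.8] w 49.3
plate n 186 z 38.4 x [-38.   36.6] y [-39.1  37.2]
cup n 399 z [ 50.5 107.7] x [-22.5  28.1] y [-35.1  30.9]
cup near x face 76 24.7 [22.1 26.9]
plate cast rect [ 438.1 -283.9] [79.1 80.3] 66.8 in tool [-0.1 -0.3]
top [([464.0, 204.0], 8), ([440.0, 236.0], 678), ([462.0, 210.0], 16), ([477.0, 226.0], 406), ([227.0, 228.0], 263), ([401.0, 233.0], 11), ([416.0, 233.0], 10), ([505.0, 233.0], 9), ([411.0, 246.0], 424), ([498.0, 247.0], 58), ([488.0, 268.0], 38), ([420.0, 279.0], 12), ([481.0, 290.0], 24), ([412.0, 292.0], 14), ([408.0, 298.0], 9), ([478.0, 300.0], 8), ([400.0, 313.0], 12), ([390.0, 331.0], 86), ([286.0, 345.0], 339), ([311.0, 351.0], 184), ([461.0, 348.0], 21), ([380.0, 350.0], 31), ([300.0, 355.0], 13), ([457.0, 358.0], 13), ([278.0, 365.0], 52), ([376.0, 357.0], 11), ([246.0, 371.0], 124), ([373.0, 365.0], 16),
[... 353 characters left out ...]
], 4047), ([394.0, 46.0], 205), ([615.0, 43.0], 49), ([484.0, 66.0], 174), ([610.0, 69.0], 55), ([455.0, 71.0], 135), ([414.0, 103.0], 1316), ([435.0, 77.0], 20), ([599.0, 146.0], 1270), ([402.0, 159.0], 917), ([469.0, 145.0], 46), ([466.0, 158.0], 10), ([399.0, 178.0], 127), ([399.0, 192.0], 93), ([599.0, 224.0], 119), ([427.0, 246.0], 179), ([456.0, 248.0], 13), ([460.0, 257.0], 32), ([262.0, 264.0], 315), ([529.0, 262.0], 45), ([431.0, 275.0], 196), ([411.0, 285.0], 49), ([531.0, 288.0], 32), ([536.0, 283.0], 14), ([444.0, 292.0], 131), ([405.0, 305.0], 429), ([415.0, 302.0], 24), ([527.0, 305.0], 33), ([452.0, 318.0], 68), ([419.0, 326.0], 53)]
[ 0.002 -0.002 -0.001 -0.    -0.    -0.001]
```

```bash
python3 -c "
from station import *
print(hand_in())"
```

```text
the job is handed in; nothing more can be done
None
```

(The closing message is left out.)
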